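Empty the carton taper's catch tray into the stock tote

TASK

Press the carton taper's treadle all the way down to its stop and let it come back up, so that the finished carton in its mouth is pushed out onto the catch tray. Then collect both finished cartons, that one and the one already lying in the tray, into the tote: set each down on the tote's floor the right way up (taped top upwards), not dropped and not one on the other. Leave the tote and the cardboard core in the tray where they are, and keep the tin in the tote standing.

Things in the scene. Friction and masses are not known exactly. Their poses are not given: they have to be found in the camera images.
- machine: Fixed grey bench carton taper with steel catch tray. Origin on the table under the middle of its mouth; cartons come out along -y. Housing x -60..140, y 0..260 mm, 190 high, reel on top to 285. Mouth: tunnel 58 wide, 82 high at x=0. Tray x -150..150, y -200..0, floor 12 mm above the table, level with the tunnel floor; rim 32 mm above the table.
- treadle (a joint): Steel treadle 130 x 80 mm on the robot's side of the housing, hinged beside it along the machine's y; free end towards machine -x. 0 rad = up, 0.35 = down on its stop. Sprung: at the pad 5 N at first, up to about 15 N at the stop. It drives a pusher that slides the carton 140 mm out of the mouth and returns with it. Press smoothly, in about a second.
- treadle_pad (a point): Point on top of the treadle's rubber tread, 105 mm from the hinge, mid-width: press here. Moves with the treadle: about 67 mm above the table when up, 32 mm when on the stop, and some 9 mm towards machine -x as it goes down.
- carton_machine: Finished cardboard carton, 50 x 110 x 70 mm (x, y, z), about 140 g, tape strip over the middle of its top. Origin at the centre of its underside, z up through the taped top, long axis y. At first in the tunnel, its end peeping about 13 mm out of the mouth; after pressing, standing in the tray with its middle about 100 mm from the mouth.
- carton_tray: The same kind of carton, 50 x 110 x 70 mm, origin at the centre of its underside, z up, long axis y; standing in the catch tray at one side of the lane at the start.
- tote: Open blue plastic tote, loose on the table, 1.6 kg, outside 290 x 250 x 90 mm (x, y, z), walls and floor 5 mm; origin at the centre of its underside, z up.
- can: Tin, diameter 66 mm, 85 mm high, standing in the tote near its +y wall; origin at the centre of its underside.
- core: Empty cardboard tape core, a ring 76 mm across and 45 mm high, lying flat in the catch tray on the other side of the lane from the carton; origin at the centre of its underside.

How it is judged:
By the outcome, as a careful person would: the job done as asked, in the order asked, and still so for the second after the job is handed in, with the robot touching nothing.
It also fails if it takes over 64 s, if anything falls off the work surface, if the arm or the gripper's body presses on something with over 40 N, if the wrist force passes 120 N, or if a joint passes its speed limit or range.

ROBOT

A 6-joint arm with a two-finger parallel gripper is mounted at the origin on the work surface. World frame = base frame: x ahead of the robot, y to its left, z up, the work surface at z = 0. Lengths are in m, angles in rad, forces in N, time in s.
With the tool pointing down it reaches from about 0.3 to 0.775 m from the base axis. Payload 14.6 kg.
Tool frame: the origin (TCP) lies midway between the tips of the shut fingers; the grasp point (between the pads) lies 19 mm behind it (tcp_to_grasp is the distance from the TCP to the grasp point, in m); z points along the fingers, y is the line along which they close (so a half turn about z gives the same grasp; the last joint's range is limited). The gripper opens to 94 mm and grips with 3 to 60 N. Pads are 16 mm wide; open, the fingers measure 119 mm over their backs; the gripper's body (75 mm by 177 mm) begins 78 mm behind the grasp point.
Start: joints at [1.067, 0.3, 1.521, -0, 1.321, -0.067], TCP at [0.233, 0.498, 0.205] pointing down, gripper open.
Joint ranges: [-3.03, 3.03], [-0.79, 2.21], [0.23, 2.52], [-1.04, 4.18], [0, 3.07], [-2.55, 2.55]. Speed limits (rad/s): [2.22, 2.22, 2.57, 3.14, 3.14, 3.14].

INTERFACE

Orientations are given as [roll, pitch, yaw] about the fixed x, y, z axes, in that order (R = Rz(yaw) Ry(pitch) Rx(roll)).
In Python, from station import * gives the robot as it stands.
- The arm moves only by the tool send_rows, never from a script. Its argument "motion" is a list of rows, each a list of 3 entries, a list of its own where there are three numbers: the shift along the tool's x, y, z in units of 0.03 m (1.0 is 0.03 m), then the turn, a rotation vector about the tool's x, y, z in units of 0.12 rad (1.0 is 0.12 rad), then the opening, from -1 (shut) to 1 (fully open). In form: [[[x, y, z], [rx, ry, rz], grip], ...]. A call has 1 to 12 rows; each row shifts and turns the commanded pose from where the row before left it, along the tool's axes as they then stand; what a row does not reach is not made up. A row lasts 1/10 s, in which the tool goes at most 50 mm and 8.59 degrees, less where a joint would pass 70% of its speed; a pose out of reach is approached as far as the arm can. A call with a number of a shift or a turn outside -1 to 1 is refused whole. A call with a gripper value outside its range is refused whole. The fingers move at their own pace and stop on an object; "squeeze" is the grip in N (left out, the last holds). Time passes only in rows, so rows that do not move let the fingers close. It gives the time, the measured TCP pose, the force, the opening and the grip force at its end, in the units of the state.
- get_obs(): the state, without advancing time (a new reading comes with each control period).
- camera(name): name is "side" or "top"; returns a dict with "pixels" (480x640x3 uint8, red, green, blue), "depth" (480x640 float32, m along the optical axis (not along the pixel's ray), 0 where there is no reading), "fx", "fy", "cx", "cy" (pixels), "dist" ([k1, k2, p1, p2, k3] as OpenCV has them; the pictures are not rectified), "rvec" (rotation vector, rad) and "tvec" (3), from world to camera coordinates, as OpenCV has them. Camera axes: x right, y down, z forward; pixel columns grow to the right and rows downward; lengths in m; the calibration is good to about 2 mm. A picture is of the moment at which its call begins.
- hand_in(): hands the job in; it is judged then, once.
The state is a dict: "time_s": time; "qpos": joint angles; "joint_vel": joint speeds; "tau": joint torques, N m; "ee_pos": TCP position; "eef_rot": TCP orientation; "force": force on the tool from outside, world axes, zero at the start; "moment": the same for the moment, N m; "grip_width": finger opening in m; "grip_force": force on a finger pad.
Only numpy, scipy, OpenCV 4.12 (cv2) and the standard library are available. Lean on these libraries where they do the work, as an engineer would, in place of code of your own. Each camera call takes 0.05 s, during which the arm holds its last target. There are 200 camera calls.

## Working session

There is one attempt and no reset: what is moved stays moved. The work goes in short steps, Python scripts to look and compute and a tool call to move; the robot and the scene stay as the last step left them, time stands still between calls to the robot, and variables do not carry over. Pictures are saved under pics/ and viewed, at most 10 in all, crops included, and the job is handed in when it is done.

Besides the shell and the picture viewer there is one more tool, called after "Request:" as name(argument=value, ...), one argument or row to a line, values as JSON. send_rows: Moves the arm, as the interface text tells. Its arguments: {"type":"object","properties":{"motion":{"type":"array"},"squeeze":{"type":"number"}},"required":["motion"]}

```bash
mkdir -p pics; cat > h.py <<'E'
from station import *
import numpy as np, cv2
def cloud(c):
    """world xyz per pixel (480x640x3), nan where no depth"""
    K=np.array([[c['fx'],0,c['cx']],[0,c['fy'],c['cy']],[0,0,1.]])
    v,u=np.mgrid[0:480,0:640]
    n=cv2.undistortPoints(np.stack([u,v],-1).reshape(-1,1,2).astype(np.float64),K,np.array(c['dist'],float)).reshape(480,640,2)
    d=np.where(c['depth']>0,c['depth'],np.nan)[...,None]
    P=np.concatenate([n*d,d],-1)
    R=cv2.Rodrigues(np.array(c['rvec'],float))[0]
    return (P-np.array(c['tvec'],float).ravel())@R
def snap(name,f):
    c=camera(name); cv2.imwrite('pics/'+f,c['pixels'][...,::-1]); P=cloud(c); np.save('pics/'+f[:-4]+'.npy',P); return c,P
E
python3 - <<'E'
from h import *
for n in('top','side'):
    c,P=snap(n,n+'0.png'); R=cv2.Rodrigues(np.array(c['rvec']))[0]; print(n,-R.T@np.array(c['tvec']).ravel())
print(get_obs())
E
```

```text
top [ 0.48541109 -0.00658241  1.05042709]
side [ 0.13949356 -0.80962586  0.77859648]
{'time_s': 0.1, 'qpos': array([ 1.06742712e+00,  3.00417194e-01,  1.52152458e+00, -3.33366375e-05,
        1.32071298e+00, -6.65978619e-02]), 'joint_vel': array([ 6.42862570e-04, -9.61593526e-04, -3.76881644e-03,  7.24558138e-05,
        6.60836742e-04, -8.11357827e-04]), 'tau': array([ 2.49560166e-03, -5.32638717e+01, -3.53284192e+01,  7.10126921e-02,
        2.33927235e-02, -5.76605294e-05]), 'ee_pos': array([0.2325511 , 0.49814974, 0.2049398 ]), 'eef_rot': array([-3.14053076e+00, -3.84616910e-05,  2.70482956e+00]), 'force': array([-0.92231887,  0.40300458,  0.30984282]), 'moment': array([-0.01363057, -0.03435668,  0.01537043]), 'grip_force': 0.0, 'grip_width': 0.09434007063022089}
```

View pics/top0.png

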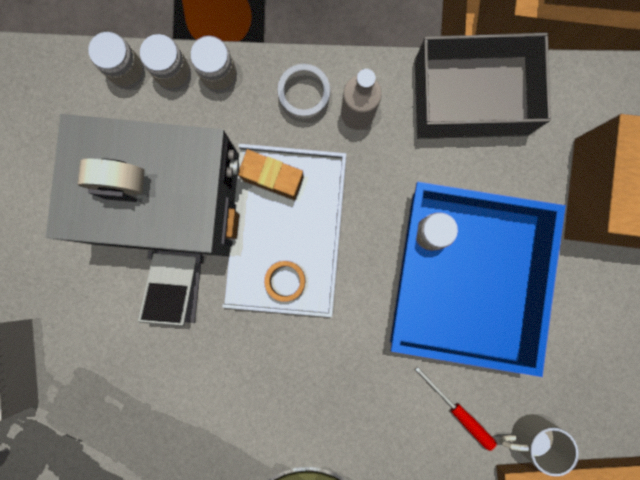

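View pics/side0.png

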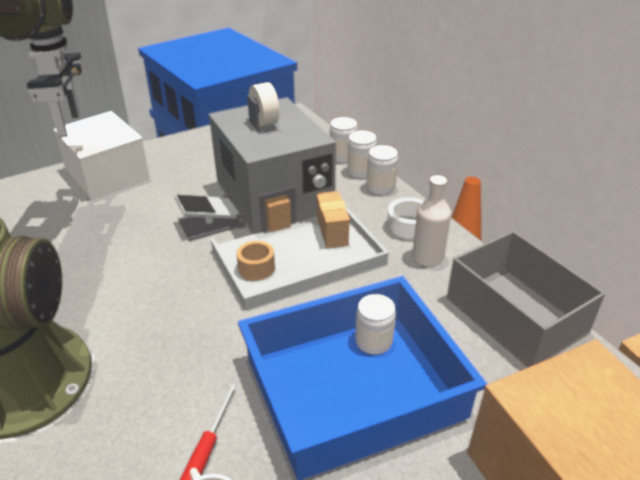

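Top view: machine at the left with its mouth facing right, treadle pad near (165,303), tray corners (240,146)–(331,316), tray carton (272,174), core (285,282), tote (394–564,184–375), tin (438,231). The carton end peeps out at (231,224).

```bash
python3 - <<'E'
from h import *
P=np.load('pics/top0.npy'); S=np.load('pics/side0.npy')
f=lambda u,v:np.round(np.nanmedian(P[v-1:v+2,u-1:u+2].reshape(-1,3),0),4)
for n,u,v in [('pad',165,303),('pad2',150,300),('pad3',183,303),('padTop',168,288),('padbot',163,319),('trayfloor',300,230),('cart',272,174),('can',438,231),('totefl',480,290),('table',300,400),('machtop',200,150)]: print(n,f(u,v))
def rect(n,u0,u1,v0,v1,z0,z1):
    q=P[v0:v1,u0:u1].reshape(-1,3); q=q[(q[:,2]>z0)&(q[:,2]<z1)]
    r=cv2.minAreaRect(q[:,:2].astype(np.float32)); print(n,len(q),np.round(r[0],4),np.round(r[1],4),round(r[2],2),'z',np.round(np.median(q[:,2]),4))
rect('carton',235,310,140,205,.07,.095)
rect('core',255,315,250,310,.045,.07)
rect('tote rim',385,575,175,385,.08,.1)
rect('can',410,465,205,260,.08,.1)
rect('tray rim',222,350,140,320,.025,.04)
rect('mach',40,240,110,255,.17,.2)
rect('pad',135,200,265,330,.03,.09)
rect('mouthcarton',225,240,200,245,.06,.1)
q=P[265:330,140:200].reshape(-1,3); print('treadle z pct',np.nanpercentile(q[:,2],[1,50,90,95,99]))
E
```

```text
pad [0.4309 0.265  0.063 ]
pad2 [0.4354 0.2934 0.062 ]
pad3 [0.4314 0.2343 0.0607]
padTop [0.4576 0.2651 0.0519]
padbot [0.403  0.2653 0.0737]
trayfloor [0.5752 0.028  0.0106]
cart [0.6696 0.0795 0.0814]
can [ 0.574  -0.2214  0.0896]
totefl [ 0.4699 -0.3225  0.0053]
table [ 0.2508  0.0178 -0.    ]
machtop [0.6843 0.1871 0.1886]
carton 1747 [0.6733 0.0843] [0.1106 0.0535] 70.87 z 0.0814
core 623 [0.4765 0.0529] [0.0736 0.0738] 1.95 z 0.0562
tote rim 6395 [ 0.4935 -0.2938] [0.2693 0.3079] 82.15 z 0.0896
can 1334 [ 0.5722 -0.2132] [0.0972 0.0851] 1.83 z 0.0896
tray rim 1514 [0.5747 0.0613] [0.2141 0.3139] 86.53 z 0.0313
mach 18583 [0.6278 0.2874] [0.2622 0.2016] 86.53 z 0.189
pad 2724 [0.4481 0.2676] [0.083  0.1105] 87.31 z 0.0568
mouthcarton 293 [0.5799 0.1525] [0.0115 0.0815] 86.46 z 0.0806
treadle z pct [-0.00400108  0.04429118  0.06982012  0.07217013  0.07469298]
```

Request:
send_rows(
  motion=[
    [[-0.44,-0.22,0.14],[0,0,0],-1],
    [[-0.88,-0.44,0.28],[0,0,0],-1],
    [[-0.88,-0.44,0.28],[0,0,0],-1],
    [[-0.88,-0.44,0.28],[0,0,0],-1],
    [[-0.88,-0.44,0.28],[0,0,0],-1],
    [[-0.88,-0.44,0.28],[0,0,0],-1],
    [[-0.88,-0.44,0.28],[0,0,0],-1],
    [[-0.88,-0.44,0.28],[0,0,0],-1],
    [[-0.88,-0.44,0.28],[0,0,0],-1],
    [[-0.88,-0.44,0.28],[0,0,0],-1],
    [[-0.48,-0.24,0.14],[0,0,0],-1],
    [[0,0,0],[0,0,0],-1],
  ],
)

```text
time_s: 1.3
ee_pos: [0.4174, 0.2638, 0.1205]
eef_rot: [-3.14, -0.001, 2.702]
force: [-0.3, 0.3, 0.1]
grip_width: 0.002
grip_force: 0.0
```

Request:
send_rows(
  motion=[
    [[0,0,0.5],[0,0,0],-1],
    [[0,0,0.7],[0,0,0],-1],
    [[0,0,0.4],[0,0,0],-1],
    [[0.02,-0.01,0.14],[0,0,0],-1],
    [[0.02,-0.01,0.14],[0,0,0],-1],
    [[0.03,-0.01,0.14],[0,0,0],-1],
    [[0.03,-0.01,0.14],[0,0,0],-1],
    [[0.03,-0.01,0.14],[0,0,0],-1],
    [[0.03,-0.02,0.14],[0,0,0],-1],
    [[0.03,-0.02,0.14],[0,0,0],-1],
    [[0.03,-0.02,0.14],[0,0,0],-1],
    [[0.03,-0.02,0.14],[0,0,0],-1],
  ],
)

```text
time_s: 2.5
ee_pos: [0.4091, 0.2667, 0.0371]
eef_rot: [3.139, 0.002, 2.705]
force: [-0.2, 2.7, 11.1]
grip_width: 0.0007
grip_force: 5.5
```

Request:
send_rows(
  motion=[
    [[0.02,-0.01,0.1],[0,0,0],-1],
    [[0,0,0.04],[0,0,0],-1],
    [[0,0,0],[0,0,0],-1],
  ],
)

```text
time_s: 2.8
ee_pos: [0.4087, 0.2668, 0.0328]
eef_rot: [3.138, 0.002, 2.705]
force: [0.3, 3.7, 7.2]
grip_width: 0.0007
grip_force: 3.2
```

Request:
send_rows(
  motion=[
    [[0,0,0.07],[0,0,0],-1],
    [[0,0,0.05],[0,0,0],-1],
    [[0,0,0],[0,0,0],-1],
  ],
)

```text
time_s: 3.1
ee_pos: [0.4088, 0.2668, 0.0311]
eef_rot: [3.138, 0.002, 2.705]
force: [-11.3, -4.1, 38.8]
grip_width: 0.0003
grip_force: 19.3
```

On the stop (force rose sharply at 31 mm). Releasing smoothly.

Request:
send_rows(
  motion=[
    [[-0.02,0.01,-0.12],[0,0,0],-1],
    [[-0.03,0.01,-0.14],[0,0,0],-1],
    [[-0.03,0.02,-0.14],[0,0,0],-1],
    [[-0.03,0.02,-0.14],[0,0,0],-1],
    [[-0.03,0.02,-0.14],[0,0,0],-1],
    [[-0.03,0.02,-0.14],[0,0,0],-1],
    [[-0.03,0.02,-0.14],[0,0,0],-1],
    [[-0.03,0.01,-0.14],[0,0,0],-1],
    [[-0.03,0.01,-0.14],[0,0,0],-1],
    [[-0.02,0.01,-0.16],[0,0,0],-1],
    [[0,0,-0.4],[0,0,0],-1],
    [[0,0,-0.8],[0,0,0],-1],
  ],
)

```text
time_s: 4.3
ee_pos: [0.4164, 0.2658, 0.1056]
eef_rot: [-3.139, -0.002, 2.705]
force: [0.1, 0.7, 1.0]
grip_width: 0.0004
grip_force: 0.0
```

Request:
send_rows(
  motion=[
    [[0,0,-1],[0,0,0],0.4],
    [[0,0,-1],[0,0,0],0.4],
    [[0,0,-1],[0,0,0],0.4],
    [[0,0,-1],[0,0,0],0.4],
  ],
)

```text
time_s: 4.7
ee_pos: [0.4169, 0.2661, 0.2278]
eef_rot: [3.141, -0.0, 2.705]
force: [-0.5, -0.2, 1.0]
grip_width: 0.0291
grip_force: 0.0
```

```bash
python3 - <<'E'
from h import *
c,P=snap('top','top1.png'); print(get_obs()['ee_pos'])
def rect(n,u0,u1,v0,v1,z0,z1):
    q=P[v0:v1,u0:u1].reshape(-1,3); q=q[(q[:,2]>z0)&(q[:,2]<z1)]
    r=cv2.minAreaRect(q[:,:2].astype(np.float32)); print(n,len(q),np.round(r[0],4),np.round(r[1],4),round(r[2],2),'z',np.round(np.median(q[:,2]),4))
rect('carton',240,310,140,203,.076,.09)
rect('carton2',240,330,206,250,.076,.09)
rect('core',255,315,250,310,.05,.07)
f=lambda u,v:np.round(P[v-1:v+2,u-1:u+2].reshape(-1,3).mean(0),4)
for u,v in [(416,184),(564,205),(543,375),(394,354)]:
    q=P[v-6:v+7,u-6:u+7].reshape(-1,3); q=q[abs(q[:,2]-.09)<.004]; print('tote',np.round(q.min(0),3),np.round(q.max(0),3))
E
```

```text
[0.41819793 0.26678672 0.23267064]
carton 1694 [0.6731 0.0841] [0.1102 0.0538] 70.76 z 0.0815
carton2 1698 [0.5745 0.0617] [0.11   0.0519] 86.91 z 0.0815
core 615 [0.4764 0.053 ] [0.0736 0.0738] 1.49 z 0.0562
tote [ 0.647 -0.192  0.086] [ 0.664 -0.181  0.094]
tote [ 0.616 -0.446  0.087] [ 0.629 -0.432  0.094]
tote [ 0.325 -0.407  0.088] [ 0.338 -0.396  0.093]
tote [ 0.358 -0.158  0.086] [ 0.365 -0.143  0.092]
```

View pics/top1.png

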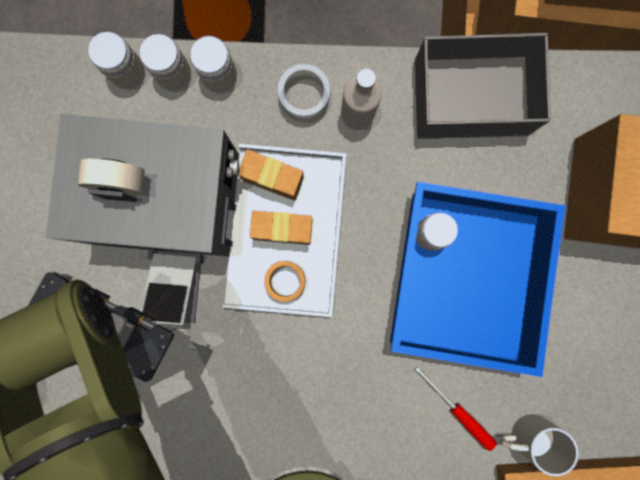

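Treadle is back up; the pushed carton stands at (281,227), clear of the core and the other carton. Turning and moving over it.

Request:
send_rows(
  motion=[
    [[0,0,0],[0,0,0.9],0.45],
    [[0,0,0],[0,0,1],0.45],
    [[0,0,0],[0,0,1],0.45],
    [[0,0,0],[0,0,1],0.45],
    [[0,0,0],[0,0,1],0.45],
    [[0,0,0],[0,0,1],0.45],
    [[0,0,0],[0,0,1],0.45],
    [[0,0,0],[0,0,1],0.45],
    [[0,0,0],[0,0,1],0.45],
    [[0,0,0],[0,0,1],0.45],
    [[0,0,0],[0,0,0],0.45],
  ],
)

```text
time_s: 5.85
ee_pos: [0.417, 0.2661, 0.2262]
eef_rot: [-3.141, -0.0, 1.515]
force: [0.9, 0.3, -0.2]
grip_width: 0.0683
grip_force: 0.0
```

Request:
send_rows(
  motion=[
    [[-0.5,0.4,0],[0,0,0],0.45],
    [[-0.82,0.7,0],[0,0,0],0.45],
    [[-0.82,0.7,0],[0,0,0],0.45],
    [[-0.82,0.7,0],[0,0,0],0.45],
    [[-0.82,0.7,0],[0,0,0],0.45],
    [[-0.82,0.7,0.4],[0,0,0],0.45],
    [[-0.82,0.7,0.8],[0,0,0],0.45],
    [[-0.82,0.7,0.8],[0,0,0],0.45],
    [[-0.3,0.27,0.8],[0,0,0],0.45],
    [[0,0,0.6],[0,0,0],0.45],
    [[0,0,0],[0,0,0],0.45],
    [[0,0,0],[0,0,0],0.45],
  ],
)

```text
time_s: 7.05
ee_pos: [0.5736, 0.0614, 0.1246]
eef_rot: [3.141, -0.0, 1.519]
force: [0.2, 0.1, 0.2]
grip_width: 0.068
grip_force: 0.0
```

Request:
send_rows(
  motion=[
    [[0,0.03,0.5],[0,0,0],0.45],
    [[0,0,0.7],[0,0,0],0.45],
    [[0,0,0.7],[0,0,0],0.45],
    [[0,0,0.6],[0,0,0],0.45],
    [[0,0,0.3],[0,0,0],0.45],
    [[0,0,0],[0,0,0],0.45],
    [[0,0,0],[0,0,0],-1],
    [[0,0,0],[0,0,0],-1],
    [[0,0,0],[0,0,0],-1],
    [[0,0,0],[0,0,0],-1],
    [[0,0,0],[0,0,0],-1],
  ],
  squeeze=20,
)

```text
time_s: 8.15
ee_pos: [0.575, 0.0612, 0.0408]
eef_rot: [3.14, -0.0, 1.517]
force: [-0.7, 0.9, 7.6]
grip_width: 0.0501
grip_force: 20.0
```

Request:
send_rows(
  motion=[
    [[0,0,-0.3],[0,0,0],-1],
    [[0,0,-0.6],[0,0,0],-1],
    [[0,0,-0.9],[0,0,0],-1],
    [[0,0,-0.9],[0,0,0.3],-1],
    [[0,0,-0.9],[0,0,0.39],-1],
    [[0,0,-0.7],[0,0,0],-1],
    [[0,0,-0.3],[0,0,0],-1],
    [[-0.3,0,0],[0,0,0],-1],
    [[-0.6,0.04,0],[0,0,0],-1],
    [[-0.9,0.04,0],[0,0,0],-1],
    [[-0.9,0.04,0],[0,0,0],-1],
  ],
)

```text
time_s: 9.25
ee_pos: [0.5661, -0.0208, 0.1763]
eef_rot: [-3.139, 0.0, 1.435]
force: [0.5, -0.5, -0.7]
grip_width: 0.0498
grip_force: 20.0
```

Request:
send_rows(
  motion=[
    [[-1,0.05,0],[0,0,0],-1],
    [[-1,0.05,0],[0,0,0],-1],
    [[-1,0.05,0],[0,0,0],-1],
    [[-1,0.05,0],[0,0,0],-1],
    [[-1,0.05,0],[0,0,0],-1],
    [[-1,0.05,0],[0,0,0],-1],
    [[-1,0.05,0],[0,0,0],-1],
    [[-1,0.05,0],[0,0,0],-1],
    [[-1,0.05,0],[0,0,0],-1],
    [[-0.9,0,0],[0,0,0],-1],
    [[-0.6,0,0],[0,0,0],-1],
    [[-0.4,0,0],[0,0,0],-1],
  ],
)

```text
time_s: 10.45
ee_pos: [0.5349, -0.3465, 0.1766]
eef_rot: [-3.14, -0.001, 1.433]
force: [0.1, 0.5, -1.0]
grip_width: 0.0501
grip_force: 20.0
```

Request:
send_rows(
  motion=[
    [[0,0,0],[0,0,0],-1],
    [[0,0,0],[0,0,0],-1],
  ],
)

```text
time_s: 10.65
ee_pos: [0.5358, -0.3447, 0.1775]
eef_rot: [-3.141, -0.0, 1.434]
force: [-0.1, -0.4, -1.3]
grip_width: 0.05
grip_force: 20.0
```

Request:
send_rows(
  motion=[
    [[0,0,0.4],[0,0,0],-1],
    [[0,0,0.7],[0,0,0],-1],
    [[0,0,0.8],[0,0,0],-1],
    [[0,0,0.8],[0,0,0],-1],
    [[0,0,0.8],[0,0,0],-1],
    [[0,0,0.5],[0,0,0],-1],
    [[0,0,0.3],[0,0,0],-1],
    [[0,0,0.12],[0,0,0],-1],
    [[0,0,0.12],[0,0,0],-1],
    [[0,0,0.1],[0,0,0],-1],
    [[0,0,0.06],[0,0,0],-1],
    [[0,0,0],[0,0,0],-1],
  ],
)

```text
time_s: 11.85
ee_pos: [0.5358, -0.3454, 0.037]
eef_rot: [3.141, 0.0, 1.434]
force: [-0.0, 0.3, -1.3]
grip_width: 0.0499
grip_force: 20.0
```

Request:
send_rows(
  motion=[
    [[0,0,0.05],[0,0,0],-1],
    [[0,0,0.03],[0,0,0],-1],
    [[0,0,0],[0,0,0],-1],
  ],
)

```text
time_s: 12.15
ee_pos: [0.5357, -0.3453, 0.0344]
eef_rot: [-3.142, -0.0, 1.434]
force: [1.2, -0.2, -2.0]
grip_width: 0.0502
grip_force: 20.0
```

Request:
send_rows(
  motion=[
    [[0,0,0.03],[0,0,0],-1],
    [[0,0,0.03],[0,0,0],-1],
    [[0,0,0],[0,0,0],-1],
  ],
)

```text
time_s: 12.45
ee_pos: [0.5359, -0.3454, 0.0338]
eef_rot: [3.141, 0.0, 1.434]
force: [-4.3, 2.9, 9.7]
grip_width: 0.0498
grip_force: 20.0
```

Request:
send_rows(
  motion=[
    [[0,0,0],[0,0,0],0.45],
    [[0,0,0],[0,0,0],0.45],
    [[0,0,0],[0,0,0],0.45],
    [[0,0,-0.3],[0,0,0],0.45],
    [[0,0,-0.6],[0,0,0],0.45],
    [[0,0,-0.9],[0,0,0],0.45],
    [[0,0,-1],[0,0,0],0.45],
    [[0,0,-1],[0,0,0.5],0.45],
    [[0,0,-1],[0,0,0.5],0.45],
    [[0,0,0],[0,0,0.65],0.45],
  ],
)

```text
time_s: 13.45
ee_pos: [0.537, -0.3462, 0.1821]
eef_rot: [3.135, 0.002, 1.233]
force: [-0.4, -0.5, 0.0]
grip_width: 0.0687
grip_force: 0.0
```

```bash
python3 - <<'E'
from h import *
c,S=snap('side','side2.png')
P=np.load('pics/top1.npy')
for z in (.02,.06,.1,.14,.18):
    q=P[60:140,335:400].reshape(-1,3); q=q[abs(q[:,2]-z)<.02]; print('bottle',z,len(q),np.round(q.min(0),3)if len(q) else 0,np.round(q.max(0),3)if len(q) else 0)
q=P[145:195,222:243].reshape(-1,3); q=q[(q[:,2]>.1)&(q[:,2]<.18)]; print('knobs',np.round(q.min(0),3),np.round(q.max(0),3))
print(get_obs()['ee_pos'])
E
```

```text
bottle 0.02 1470 [ 0.758 -0.161  0.   ] [ 0.92  -0.031  0.04 ]
bottle 0.06 218 [ 0.778 -0.11   0.04 ] [ 0.814 -0.043  0.08 ]
bottle 0.1 338 [ 0.777 -0.111  0.08 ] [ 0.839 -0.043  0.12 ]
bottle 0.14 766 [ 0.778 -0.109  0.12 ] [ 0.839 -0.045  0.16 ]
bottle 0.18 347 [ 0.796 -0.092  0.161] [ 0.826 -0.063  0.194]
knobs [0.621 0.138 0.1  ] [0.71  0.158 0.18 ]
[ 0.53639864 -0.34578297  0.17971057]
```

View pics/side2.png

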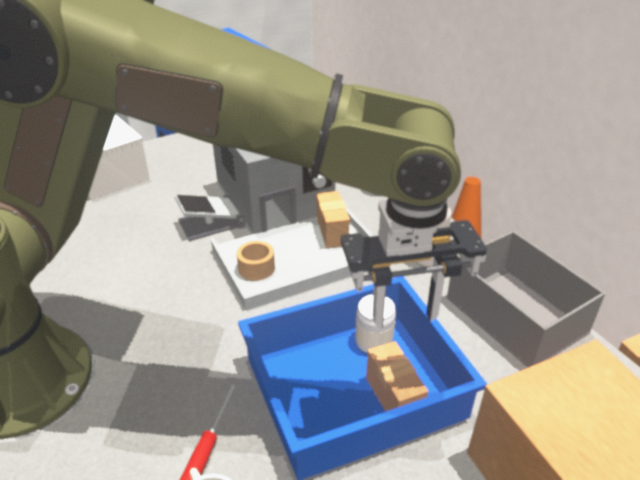

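Request:
send_rows(
  motion=[
    [[0.4,0,0],[0,0,0],0.4],
    [[0.8,-0.03,0],[0,0,0],0.4],
    [[1,-0.03,0],[0,0,0],0.4],
    [[1,-0.04,0],[0,0,0],0.4],
    [[1,-0.04,0],[0,0,0],0.4],
    [[1,-0.04,0],[0,0,0],0.4],
    [[1,-0.04,0],[0,0,0],0.4],
    [[1,-0.04,0],[0,0,0],0.4],
    [[1,-0.04,0],[0,0,0],0.4],
    [[1,-0.04,0],[0,0,0],0.4],
    [[1,-0.04,0],[0,0,0],0.4],
    [[1,-0.04,0],[0,0,0],0.4],
  ],
)

```text
time_s: 14.7
ee_pos: [0.634, -0.0217, 0.1759]
eef_rot: [-3.14, 0.0, 1.239]
force: [0.1, -0.0, -0.4]
grip_width: 0.0656
grip_force: 0.0
```

Request:
send_rows(
  motion=[
    [[1,0,0],[0,0,0],0.4],
    [[1,0,0],[0,0,0],0.4],
    [[0.7,0,0.2],[0,0,0],0.4],
    [[0.3,0,0.5],[0,0,0],0.4],
    [[0,0,0.6],[0,0,0],0.4],
    [[0,0,0.3],[0,0,0],0.4],
    [[0,0,0],[0,0,0],0.4],
    [[0,0,0],[0,0,0],0.4],
  ],
)

```text
time_s: 15.5
ee_pos: [0.6638, 0.0607, 0.1289]
eef_rot: [3.141, 0.0, 1.236]
force: [0.6, 0.2, 0.7]
grip_width: 0.0659
grip_force: 0.0
```

Request:
send_rows(
  motion=[
    [[0,0.03,0.4],[0,0,0],0.4],
    [[0,0,0.7],[0,0,0],0.4],
    [[0,0,0.7],[0,0,0],0.4],
    [[0,0,0.7],[0,0,0],0.4],
    [[0,0,0.4],[0,0,0],0.4],
    [[0,0,0],[0,0,0],0.4],
    [[0,0,0],[0,0,0],-1],
    [[0,0,0],[0,0,0],-1],
    [[0,0,0],[0,0,0],-1],
    [[0,0,0],[0,0,0],-1],
    [[0,0,0],[0,0,0],-1],
  ],
  squeeze=30,
)

```text
time_s: 16.6
ee_pos: [0.6653, 0.0608, 0.0429]
eef_rot: [3.14, -0.001, 1.236]
force: [-0.4, 0.2, 5.9]
grip_width: 0.0499
grip_force: 30.0
```

Request:
send_rows(
  motion=[
    [[0,0,-0.3],[0,0,0],-1],
    [[0,0,-0.6],[0,0,0],-1],
    [[0,0,-0.8],[0,0,0],-1],
    [[0,0,-0.9],[0,0,0],-1],
    [[0,0,-0.9],[0,0,0],-1],
    [[0,0,-0.7],[0,0,-0.4],-1],
    [[0,0,-0.4],[0,0,-0.65],-1],
    [[0,0,0],[0,0,-0.6],-1],
    [[-0.3,-0.13,0],[0,0,0],-1],
    [[-0.6,-0.26,0],[0,0,0],-1],
    [[-0.9,-0.39,0],[0,0,0],-1],
    [[-0.9,-0.39,0],[0,0,0],-1],
  ],
)

```text
time_s: 17.8
ee_pos: [0.6176, -0.0157, 0.1793]
eef_rot: [-3.141, 0.0, 1.432]
force: [0.5, -1.0, -1.5]
grip_width: 0.0495
grip_force: 30.0
```

Request:
send_rows(
  motion=[
    [[-1,-0.43,0],[0,0,0],-1],
    [[-1,-0.43,0],[0,0,0],-1],
    [[-1,-0.43,0],[0,0,0],-1],
    [[-1,-0.43,0],[0,0,0],-1],
    [[-1,-0.43,0],[0,0,0],-1],
    [[-1,-0.43,0],[0,0,0],-1],
    [[-1,-0.43,0],[0,0,0],-1],
    [[-1,-0.43,0],[0,0,0],-1],
    [[-1,-0.43,0],[0,0,0],-1],
    [[-1,-0.43,0],[0,0,0],-1],
    [[-0.9,-0.39,0],[0,0,0],-1],
    [[-0.7,-0.3,0],[0,0,0],-1],
  ],
)

```text
time_s: 19.0
ee_pos: [0.4213, -0.3403, 0.1796]
eef_rot: [-3.141, -0.0, 1.43]
force: [0.8, 0.5, -1.4]
grip_width: 0.0499
grip_force: 30.0
```

Request:
send_rows(
  motion=[
    [[-0.4,-0.17,0],[0,0,0],-1],
    [[-0.14,-0.07,0],[0,0,0],-1],
    [[0,0,0],[0,0,0],-1],
    [[0,0,0],[0,0,0],-1],
  ],
)

```text
time_s: 19.4
ee_pos: [0.4141, -0.3533, 0.1796]
eef_rot: [-3.142, -0.0, 1.434]
force: [0.4, -0.1, -2.3]
grip_width: 0.0502
grip_force: 30.0
```

```bash
python3 - <<'E'
from h import *
c,S=snap('side','side3.png'); print(get_obs()['ee_pos'],get_obs()['eef_rot'])
E
```

```text
[ 0.41418933 -0.35326517  0.1796238 ] [-3.14155234e+00 -1.83985453e-04  1.43463202e+00]
```

View pics/side3.png

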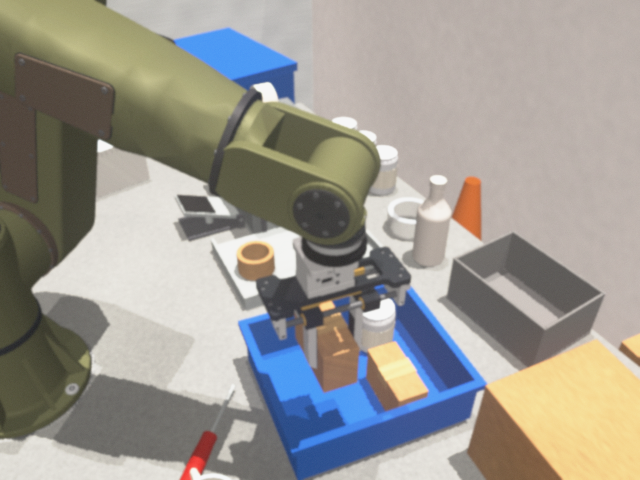

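Carton held level at (330,345), with free floor beneath it and clear of the placed carton at (397,375) and the tin at (375,325). Lowering.

Request:
send_rows(
  motion=[
    [[0,0,0.4],[0,0,0],-1],
    [[0,0,0.7],[0,0,0],-1],
    [[0,0,0.8],[0,0,0],-1],
    [[0,0,0.8],[0,0,0],-1],
    [[0,0,0.8],[0,0,0],-1],
    [[0,0,0.5],[0,0,0],-1],
    [[0,0,0.3],[0,0,0],-1],
    [[0,0,0.12],[0,0,0],-1],
    [[0,0,0.1],[0,0,0],-1],
    [[0,0,0.06],[0,0,0],-1],
    [[0,0,0.04],[0,0,0],-1],
    [[0,0,0],[0,0,0],-1],
  ],
)

```text
time_s: 20.65
ee_pos: [0.4138, -0.3541, 0.0413]
eef_rot: [3.141, 0.0, 1.434]
force: [-0.3, -0.2, -1.9]
grip_width: 0.0499
grip_force: 30.0
```

Request:
send_rows(
  motion=[
    [[0,0,0.06],[0,0,0],-1],
    [[0,0,0],[0,0,0],-1],
  ],
)

```text
time_s: 20.85
ee_pos: [0.4137, -0.354, 0.0392]
eef_rot: [-3.142, -0.0, 1.434]
force: [0.7, 1.0, -1.4]
grip_width: 0.05
grip_force: 30.0
```

Request:
send_rows(
  motion=[
    [[0,0,0.06],[0,0,0],-1],
    [[0,0,0.04],[0,0,0],-1],
    [[0,0,0],[0,0,0],-1],
  ],
)

```text
time_s: 21.15
ee_pos: [0.4137, -0.354, 0.0361]
eef_rot: [-3.141, -0.0, 1.434]
force: [-0.1, 0.8, -2.0]
grip_width: 0.0501
grip_force: 30.0
```

Request:
send_rows(
  motion=[
    [[0,0,0.03],[0,0,0],-1],
    [[0,0,0],[0,0,0],-1],
  ],
)

```text
time_s: 21.35
ee_pos: [0.4138, -0.3541, 0.0359]
eef_rot: [3.142, 0.0, 1.434]
force: [-3.2, 2.0, 5.2]
grip_width: 0.0498
grip_force: 30.0
```

Request:
send_rows(
  motion=[
    [[0,0,0.03],[0,0,0],-1],
    [[0,0,0],[0,0,0],-1],
  ],
)

```text
time_s: 21.55
ee_pos: [0.4138, -0.3541, 0.0359]
eef_rot: [3.141, 0.0, 1.434]
force: [-7.7, 5.6, 18.4]
grip_width: 0.0497
grip_force: 30.0
```

Request:
send_rows(
  motion=[
    [[0,0,0],[0,0,0],0.4],
    [[0,0,0],[0,0,0],0.4],
    [[0,0,0],[0,0,0],0.4],
    [[0,0,-0.3],[0,0,0],0.4],
    [[0,0,-0.6],[0,0,0],0.4],
    [[0,0,-0.9],[0,0,0],0.4],
    [[0,0,-1],[0,0,0],0.4],
    [[0,0,-1],[0,0,0],0.4],
    [[0,0,-1],[0,0,0],0.4],
    [[0.5,0,-0.5],[0,0,0],0.4],
    [[1,0,0],[0,0,0],0.4],
    [[1,0,0],[0,0,0],0.4],
  ],
)

```text
time_s: 22.75
ee_pos: [0.424, -0.2791, 0.1945]
eef_rot: [3.14, 0.001, 1.433]
force: [-0.0, -0.6, -0.9]
grip_width: 0.0659
grip_force: 0.0
```

Request:
send_rows(
  motion=[
    [[1,0,0],[0,0,0],0.4],
    [[1,0,0],[0,0,0],0.4],
    [[1,0,0],[0,0,0],0.4],
    [[1,0,0],[0,0,0],0.4],
    [[1,0,0],[0,0,0],0.4],
    [[1,0,0],[0,0,0],0.4],
    [[1,0,0],[0,0,0],0.4],
    [[1,0,0],[0,0,0],0.4],
    [[0.5,0,0],[0,0,0],0.4],
    [[0,0,0],[0,0,0],0.4],
  ],
)

```text
time_s: 23.75
ee_pos: [0.4589, -0.0257, 0.194]
eef_rot: [3.141, -0.0, 1.436]
force: [0.4, -0.2, 0.1]
grip_width: 0.0658
grip_force: 0.0
```

```bash
python3 - <<'E'
from h import *
c,P=snap('top','top4.png'); print(get_obs()['ee_pos'],get_obs()['force'])
def rect(n,u0,u1,v0,v1,z0,z1):
    q=P[v0:v1,u0:u1].reshape(-1,3); q=q[(q[:,2]>z0)&(q[:,2]<z1)]
    if len(q)<20: return print(n,len(q))
    r=cv2.minAreaRect(q[:,:2].astype(np.float32)); print(n,len(q),np.round(r[0],4),np.round(r[1],4),round(r[2],2),'z',np.round(np.percentile(q[:,2],[5,50,95]),4))
rect('A',460,540,215,282,.065,.085)
rect('B',440,530,285,350,.065,.085)
E
```

```text
[ 0.45877556 -0.02669954  0.1939219 ] [ 0.32561067  0.61665004 -0.2641844 ]
A 1751 [ 0.5358 -0.3455] [0.1124 0.0519] 81.85 z [0.0717 0.0751 0.0781]
B 1771 [ 0.4178 -0.3295] [0.1115 0.0512] 82.87 z [0.0721 0.0752 0.0782]
```

View pics/top4.png

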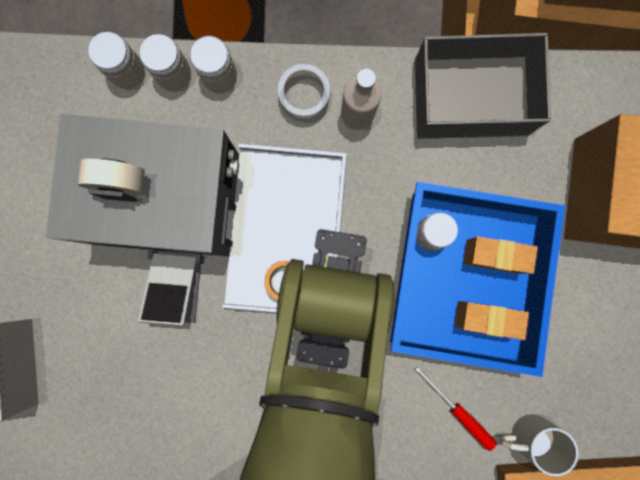

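Both cartons stand flat, tape up, in the tote at (505,255) and (495,320). Their tops are at 75 mm, as they should be on the tote floor. The tin (438,231), tote and core are unmoved, and the arm is clear.

```bash
python3 -c "
from station import *
print(hand_in())"
```

```text
the job is handed in; nothing more can be done
None
```

I pressed the treadle to its stop and let it back up. Both cartons are now on the tote floor, tape up and apart, with the tin standing and the tote and core unmoved; the job was handed in at about 24 s.

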